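# Invert a rinsed glass tumbler onto a drying post

## Task

The rinsed glass tumbler lies in the sloping draining cradle with its mouth pointing down the slope. Turn it fully upside down and lower it gently over the upright post of the drying rack until the inside of its closed end rests on the post's top, only then let go, so that it stays there upright with its rim clear of the rack's plate. The post is clamped anywhere along the rack's slot, so look or feel for it; do not knock hard against the rack and leave the jar, paddle, bottle and tin where they are.

Things in the scene. Friction and masses are not known exactly. Their poses are not given: they have to be found in the camera images.
- tumbler: Straight amber glass tumbler 110 mm long, 40 mm outer, 33 mm inner diameter, 105 mm deep inside, about 100 g. Origin: centre of the outside of its closed end; +z along its axis to the open mouth. It starts in the cradle, mouth 38 degrees below level, closed end up and free to grip (the V rails start 32 mm from it and stay under the tumbler, within 20 mm of its axis sideways).
- tumbler_mouth (a point): Centre of the tumbler's open rim, 110 mm from its origin along its +z.
- cradle: Fixed sloping aluminium V cradle on a dark 130 x 80 x 8 mm base plate. Origin: underside centre; +x is downhill, where the mouth points. The tumbler's closed end lies at x = -43, z = 120 mm, its rim at x = 43, z = 52 mm against a 14 mm high stop.
- rack: Fixed slotted steel plate, 74 (x) by 130 (y) by 10 mm, with an upright post 24 mm thick, its flat top (18 mm, 3 mm chamfer) 125 mm above the origin. Origin: underside centre; the slot runs along y. The post is clamped at x = 0 and an unknown y from -28 to +28 mm: see or feel for it. With the tumbler seated its rim is 20 mm above the origin, 10 mm clear of the plate.
- jar: Bystander: closed green glass jar, 60 mm diameter, 60 mm high; origin: underside centre.
- paddle: Bystander: graphite paddle lying on the bench, along its x from -110 to +90 mm, 40 mm wide blade at +x, 18 mm high; origin: underside, at the front end of its handle.
- flask: Bystander: white squeeze bottle, 48 mm diameter, 110 mm high; origin: underside centre.
- tin: Bystander: low round tin, 68 mm diameter, 50 mm high; origin: underside centre.
Not all that is in view belongs to the job. Leave any purple or red look-alike of the rack alone. Of the things that look like the tumbler, the smaller one is meant.

How it is judged:
By the outcome, as a careful person would: the job done as asked, in the order asked, and still so for the second after the job is handed in, with the robot touching nothing.
It also fails if it takes over 51 s, if anything falls off the work surface, if the arm or the gripper's body presses on something with over 40 N, if the wrist force passes 120 N, or if a joint passes its speed limit or range.

## Robot

A 6-joint arm with a two-finger parallel gripper is mounted at the origin on the work surface. World frame = base frame: x ahead of the robot, y to its left, z up, the work surface at z = 0. Lengths are in m, angles in rad, forces in N, time in s.
With the tool pointing down it reaches from about 0.3 to 0.875 m from the base axis. Payload 6.4 kg.
Tool frame: the origin (TCP) lies on the mounting face of the last link; the fingertips stand 173 mm ahead of it and the grasp point (between the pads) lies 155 mm ahead of it (ctrl.tip_reach is the distance from the TCP to the fingertips, in m); z points along the fingers, y is the line along which they close (so a half turn about z gives the same grasp; the last joint's range is limited). The gripper opens to 85 mm and grips with 20 to 120 N. Pads are 22 mm wide; open, the fingers measure 114 mm over their backs; the gripper's body (76 mm by 85 mm) begins 54 mm behind the grasp point. The pads swing forward as they close: fully open they stand 13 mm farther back than shut.
Start: joints at [-1.499, 0.181, 1.607, -0, 1.354, -0.206], TCP at [0.158, -0.553, 0.405] pointing down, gripper open.
Joint ranges: [-2.99, 2.99], [-0.89, 2.07], [0.3, 2.58], [-1.14, 4.28], [0, 2.63], [-3.12, 3.12]. Speed limits (rad/s): [2.57, 2.57, 3.01, 3.14, 3.14, 3.14].

## Interface

Orientations are given as a unit quaternion [w, x, y, z].
In Python, from bench import ctrl gives the robot as it stands.
- The arm moves only by the shell command python3 -m pendant 'ROWS'. ROWS is JSON, a list that holds one entry, the list of rows, each a list of 7 numbers: the opening, from 0 (shut) to 1 (fully open), then the shift along the tool's x, y, z in mm, then the turn, a rotation vector about the tool's x, y, z in rad. A call has 1 to 5 rows; each row is the pose to reach, as a shift and turn from the pose commanded when the call began, along the tool's axes at that moment; what a row does not reach only later rows make up. A row lasts 1/12 s, in which the tool goes at most 41.7 mm and 7.16 degrees, less where a joint would pass 70% of its speed; a pose out of reach is approached as far as the arm can. A call with a gripper value outside its range is refused whole. The fingers move at their own pace and stop on an object; the grip force is fixed at half the most. Time passes only in rows, so rows that repeat a pose let the fingers close. It gives the time, the measured TCP pose, the force, the opening and the grip force at its end, in the units of the state.
- ctrl.get_obs(): the state, without advancing time (a new reading comes with each control period).
- ctrl.camera(name): name is "scene" or "top"; returns the picture (480x640x3 uint8, red, green, blue); there is no depth.
- ctrl.camera_params(name): a dict with "mtx" (3x3 intrinsics, pixels), "world_from_camera" (4x4, takes a point from camera to world coordinates). Camera axes: x right, y down, z forward; pixel columns grow to the right and rows downward; lengths in m; the calibration is good to about 2 mm. A picture is of the moment at which its call begins. camera_params takes no time and is no camera call.
- ctrl.hand_in(): hands the job in; it is judged then, once.
Trained networks look in the newest picture that a camera, given by its name, has taken for a name from the list of things; names that differ only in an ending like _2 or _b are one class to them, and where a whole thing is asked for, a point or a joint stands for the part that bears it (a point fixed in the world has none). Each returns a list of dicts, best first, with "confidence" (0 to 1); they miss things now and then, are a little off and sometimes report something else, mostly with a low value. They report only what shows in the picture. A call takes as long as a camera call. They do not tell look-alikes from the thing itself.
- ctrl.boxes_of(camera, name): "point" ([column, row] as shares, 0 to 1, of the picture: columns of its width, rows of its height, amid what is visible of it).
The state is a dict: "time_s": time; "q": joint angles; "dq": joint speeds; "joint_efforts": joint torques, N m; "eef_pos": TCP position; "eef_rot": TCP orientation; "wrist_force": force on the tool from outside, world axes, zero at the start; "torque": the same for the moment, N m; "opening": opening from 0.0 (shut) to 1.0 (fully open); "grasp_force": force on a finger pad.
Only numpy, scipy, OpenCV 4.12 (cv2) and the standard library are available. Lean on these libraries where they do the work, as an engineer would, in place of code of your own. Each camera call takes 0.05 s, during which the arm holds its last target. There are 200 camera calls.

## Working session

There is one attempt and no reset: what is moved stays moved. The work goes in short steps, Python scripts to look and compute and a shell command to move; the robot and the scene stay as the last step left them, time stands still between calls to the robot, and variables do not carry over. Pictures are saved under pics/ and viewed, at most 10 in all, crops included, and the job is handed in when it is done.

```bash
mkdir -p pics; ls; python3 - <<'E'
from bench import ctrl
import cv2,numpy as np
o=ctrl.get_obs();print(o)
for c in("scene","top"):
    im=ctrl.camera(c);cv2.imwrite(f"pics/{c}0.png",im[:,:,::-1])
    p=ctrl.camera_params(c);print(c,np.round(p["mtx"],1).tolist(),np.round(p["world_from_camera"],4).tolist())
    for n in("tumbler","tumbler_mouth","cradle","rack"):
        print(n,[(round(d["confidence"],2),round(d["point"][0]*640),round(d["point"][1]*480)) for d in ctrl.boxes_of(c,n)][:4])
E
```

```text
pics
{'time_s': 0.0, 'q': array([-1.49925222e+00,  1.81508757e-01,  1.60800958e+00, -2.76423300e-05,
        1.35377237e+00, -2.06280432e-01]), 'dq': array([-0.00115456, -0.00150138, -0.00230037, -0.00158939, -0.00052905,
        0.000752  ]), 'joint_efforts': array([-1.30457251e-03, -4.44880271e+01, -3.51343668e+01, -5.33336624e-04,
        8.97788443e-03, -4.32787135e-05]), 'eef_pos': array([ 0.15770714, -0.55268487,  0.40380128]), 'eef_rot': array([-8.48007262e-04,  9.90366425e-01,  1.38468855e-01,  4.36901678e-05]), 'wrist_force': array([ 0.40641266, -0.52200235,  0.04353071]), 'torque': array([-0.03371613,  0.00483494, -0.03454857]), 'grasp_force': 0.0, 'opening': 1.0030219267617266}
scene [[452.3, 0.0, 322.4], [0.0, 452.3, 236.9], [0.0, 0.0, 1.0]] [[-0.7102, 0.3843, -0.5899, 1.1415], [0.7038, 0.4107, -0.5797, 0.6437], [0.0195, -0.8268, -0.5621, 0.7076], [0.0, 0.0, 0.0, 1.0]]
tumbler [(0.69, 262, 217), (0.64, 322, 217)]
tumbler_mouth [(0.79, 261, 210), (0.75, 322, 219)]
cradle [(0.67, 266, 243)]
rack [(0.98, 450, 305), (0.77, 390, 269), (0.7, 353, 300)]
top [[508.5, 0.0, 315.3], [0.0, 508.5, 243.5], [0.0, 0.0, 1.0]] [[-0.0285, -0.9967, 0.0756, 0.4156], [-0.9992, 0.0263, -0.0306, 0.0178], [0.0285, -0.0764, -0.9967, 1.1611], [0.0, 0.0, 0.0, 1.0]]
tumbler [(0.87, 394, 225), (0.71, 370, 308)]
tumbler_mouth [(0.93, 369, 307), (0.57, 394, 230)]
cradle [(0.68, 378, 231)]
rack [(0.81, 168, 296), (0.78, 250, 301), (0.77, 237, 224)]
```

View pics/scene0.png

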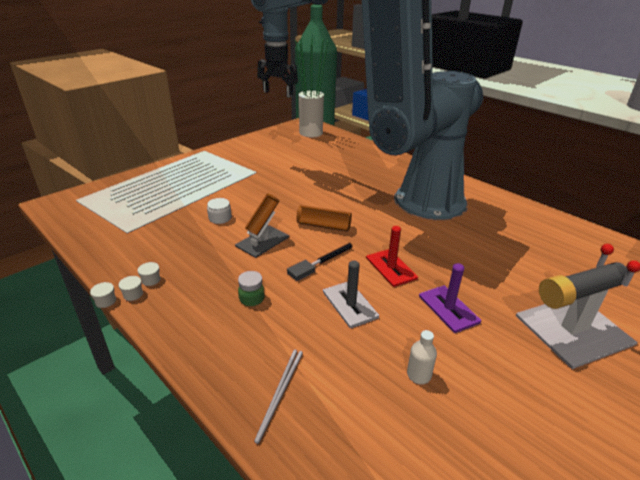

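View pics/top0.png

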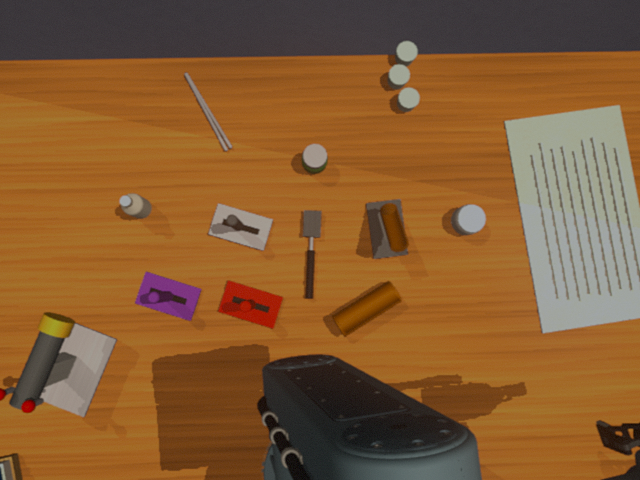

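The tumbler is in the cradle (scene 262,217; top 394,228). The steel rack is at top (240,227) and scene (350,300), and the larger look-alike lies at top (367,308). I'll enlarge these for precise corners.

```bash
python3 - <<'E'
import cv2,numpy as np
t=cv2.imread("pics/top0.png");s=cv2.imread("pics/scene0.png")
def c(im,x,y):
    r=cv2.resize(im[y:y+75,x:x+100],(400,300),interpolation=cv2.INTER_CUBIC)
    for k in range(0,100,10):
        cv2.line(r,(k*4,0),(k*4,4),(0,255,0),1);cv2.line(r,(0,k*4),(4,k*4),(0,255,0),1)
        if k%20==0: cv2.putText(r,str(x+k),(k*4,14),0,.35,(0,255,0));cv2.putText(r,str(y+k),(5,k*4+4),0,.35,(0,255,0))
    return r
cv2.imwrite("pics/m.png",np.vstack([np.hstack([c(t,340,190),c(t,190,190)]),np.hstack([c(s,220,185),c(s,305,255)])]))
E
```

```text
(no output)
```

View pics/m.png

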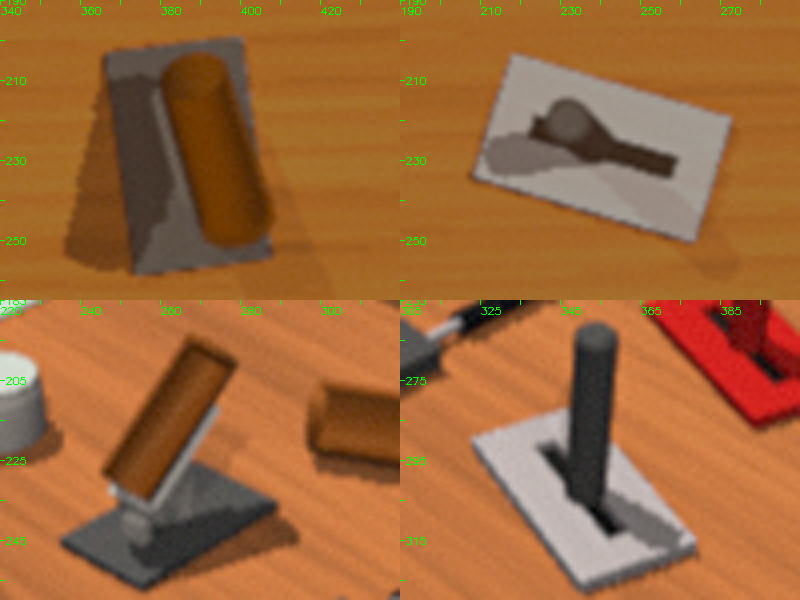

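```bash
cat >h.py <<'E'
from bench import ctrl
import numpy as np
from scipy.optimize import least_squares
P={c:ctrl.camera_params(c) for c in("scene","top")}
def proj(c,X):
    T=np.linalg.inv(P[c]["world_from_camera"]);X=np.atleast_2d(X)
    u=(X@T[:3,:3].T+T[:3,3])@np.array(P[c]["mtx"]).T
    return u[:,:2]/u[:,2:]
def ray(c,uv,z):
    M=np.array(P[c]["world_from_camera"]);d=M[:3,:3]@np.linalg.solve(P[c]["mtx"],[*uv,1]);o=M[:3,3]
    return o+d*(z-o[2])/d[2]
def w(p,L):
    L=np.atleast_2d(L);c,s=np.cos(p[2]),np.sin(p[2])
    return np.c_[p[0]+c*L[:,0]-s*L[:,1],p[1]+s*L[:,0]+c*L[:,1],L[:,2]]
E
python3 - <<'E'
from h import *
def fit(name,hx,hy,z,tc,sc,p0,post=None):
    # tc: 4 top corners; sc: scene corners; nearest-corner matching
    L=np.array([[a*hx,b*hy,z] for a in(1,-1) for b in(1,-1)])
    def res(p):
        r=[]
        for c,pts in(("top",tc),("scene",sc)):
            q=proj(c,w(p,L))
            for u in pts:
                d=q-u; r+=list(d[np.argmin((d**2).sum(1))])
        if post is not None:
            for c,u in zip(("top","scene"),post): r+=list(proj(c,w(p,[[0,p[3],.125]]))[0]-u)
        return r
    s=least_squares(res,p0);print(name,s.x.round(4),np.round(res(s.x),1))
    return s.x
tc=[(366.5,203.5),(400,199.5),(408,254),(374,258)]
c=ray("top",np.mean(tc,0),.008);d=np.array(tc[0])-tc[3]
a=ray("top",(383,201.5),.008)-ray("top",(391,256),.008)
p=fit("cradle",.065,.04,.008,tc,[(235.5,320.5-75-0),(256,257),(289.5,235.5)][:0]or[(235.5,245.5),(256,257.5),(289,235.5)],[c[0],c[1],np.arctan2(a[1],a[0])])
for n,X in(("closed",[-.043,0,.12]),("mouth",[.043,0,.052])):
    W=w(p,[X]);print(n,W.round(4),proj("top",W).round(1),proj("scene",W).round(1))
tc=[(218.5,203.5),(273,219.5),(264,250.5),(207.5,234.5)]
c=ray("top",np.mean(tc,0),.01)
a=ray("top",(213,219),.01)-ray("top",(268.5,235),.01)
fit("rack",.037,.065,.01,tc,[(323,289.5),(350,327),(379,317)],[c[0],c[1],np.arctan2(a[1],a[0])-np.pi/2,0],[(232,219.5),(354,265)])
print([ray("top",(232,219.5),.125).round(4)],ray("scene",(354,264),.125).round(4))
from scipy.spatial.transform import Rotation as R
o=ctrl.get_obs();print(R.from_quat(o["eef_rot"],scalar_first=True).as_matrix().round(3))
E
```

```text
cradle [ 0.5334 -0.1818  0.1076] [-1.2 -0.7 -0.4 -1.3 -0.   0.1 -0.6  0.8 -0.9 -1.6 -0.5 -2.   0.6 -1.2]
closed [[ 0.4907 -0.1865  0.12  ]] [[398.8 243.2]] [[271.9 197.1]]
mouth [[ 0.5762 -0.1772  0.052 ]] [[387.1 207.1]] [[249.8 232.2]]
rack [ 0.5468  0.1519 -0.3202  0.0056] [-1.  -1.1 -0.7 -0.6 -1.3 -0.5  0.1 -1.1 -0.3 -0.7 -0.2 -2.   0.1 -2.4
 -1.3 -0.3  0.2 -2.6]
[array([0.5478, 0.1547, 0.125 ])] [0.553  0.1607 0.125 ]
[[ 0.962  0.274 -0.   ]
 [ 0.274 -0.962  0.   ]
 [ 0.    -0.    -1.   ]]
```

```bash
cat >>h.py <<'E'
from scipy.spatial.transform import Rotation as R
def orient(az,pitch):  # tool z: azimuth az, pitch below level
    z=np.array([np.cos(pitch)*np.cos(az),np.cos(pitch)*np.sin(az),-np.sin(pitch)])
    y=np.array([np.sin(az),-np.cos(az),0]);return np.c_[np.cross(y,z),y,z]
def delta(pos,M):
    o=ctrl.get_obs();R0=R.from_quat(o["eef_rot"],scalar_first=True)
    print("t",round(o["time_s"],2),"q",o["q"].round(2),"pos",o["eef_pos"].round(4),"F",o["wrist_force"].round(1))
    print("mm",(1000*R0.inv().apply(np.array(pos)-o["eef_pos"])).round(1),"rot",(R0.inv()*R.from_matrix(M)).as_rotvec().round(4))
AZ=.1076;PT=np.radians(38)
CL=np.array([.4907,-.1865,.12]);D=orient(AZ,PT)[:,2]
E
python3 -c "
from h import *
delta(CL-.135*D+[0,0,.12],orient(AZ,PT))"
```

```text
t 0.5 q [-1.5   0.18  1.61 -0.    1.35 -0.21] pos [ 0.1577 -0.553   0.4046] F [ 0.5 -0.3  0.3]
mm [ 315.9 -279.1   81.6] rot [-0.0773  0.9053  0.1583]
```

```bash
python3 -m pendant '[[[1,25,-22,6,-0.006,0.07,0.012],[1,57,-50,15,-0.014,0.163,0.028],[1,88,-78,23,-0.022,0.255,0.044],[1,120,-106,31,-0.029,0.344,0.06],[1,150,-133,39,-0.037,0.43,0.075]]]'; python3 -c "
from h import *
delta(CL-.135*D+[0,0,.12],orient(AZ,PT))"
```

```text
time_s: 0.92
eef_pos: [0.2642, -0.3856, 0.3663]
eef_rot: [-0.011, 0.971, 0.097, 0.216]
wrist_force: [0.8, -0.9, -0.2]
opening: 0.996
grasp_force: 0.0
t 0.92 q [-1.36 -0.06  1.98  0.46  1.24 -0.15] pos [ 0.2642 -0.3856  0.3663] F [ 0.8 -0.9 -0.2]
mm [ 123.6 -161.5  101.6] rot [-0.0392  0.471   0.0821]
```

```bash
python3 -m pendant '[[[1,22,-28,18,-0.007,0.08,0.014],[1,43,-57,36,-0.014,0.165,0.028],[1,65,-85,54,-0.021,0.25,0.043],[1,87,-113,71,-0.028,0.33,0.057],[1,106,-139,87,-0.034,0.405,0.07]]]'; python3 -c "
from h import *
delta(CL-.135*D+[0,0,.12],orient(AZ,PT))"
```

```text
time_s: 1.33
eef_pos: [0.367, -0.2237, 0.3289]
eef_rot: [-0.022, 0.911, 0.056, 0.408]
wrist_force: [1.7, 0.7, 0.1]
opening: 0.999
grasp_force: 0.0
t 1.33 q [-1.08 -0.19  2.25  0.99  0.98 -0.17] pos [ 0.367  -0.2237  0.3289] F [1.7 0.7 0.1]
mm [  9.7 -23.5  19.3] rot [-0.0056  0.0665  0.0124]
```

```bash
python3 -m pendant '[[[1,5,-12,10,-0.003,0.035,0.006],[1,10,-23,19,-0.006,0.066,0.012],[1,10,-23,19,-0.006,0.066,0.012],[1,10,-23,19,-0.006,0.066,0.012]]]'; python3 - <<'E'
from h import *
delta(CL-.135*D+[0,0,.05],orient(AZ,PT))
delta(CL-.135*D,orient(AZ,PT))
import cv2
ims=[]
for c,x,y in(("top",340,170),("scene",200,130)):
    im=ctrl.camera(c)[y:y+120,x:x+100,::-1];ims.append(cv2.resize(im,(400,480)))
    o=ctrl.get_obs();M=R.from_quat(o["eef_rot"],scalar_first=True).as_matrix();print(proj(c,[o["eef_pos"]+.173*M[:,2]]))
cv2.imwrite("pics/a.png",np.hstack(ims))
E
```

```text
time_s: 1.67
eef_pos: [0.3845, -0.1996, 0.3234]
eef_rot: [-0.024, 0.899, 0.05, 0.435]
wrist_force: [-0.4, -0.8, 0.5]
opening: 1.003
grasp_force: 0.0
t 1.67 q [-1.01 -0.18  2.28  1.09  0.92 -0.2 ] pos [ 0.3845 -0.1996  0.3234] F [-0.4 -0.8  0.5]
mm [-54.8  -1.6  44.1] rot [-0.0019  0.0051  0.0025]
t 1.67 q [-1.01 -0.18  2.28  1.09  0.92 -0.2 ] pos [ 0.3845 -0.1996  0.3234] F [-0.4 -0.8  0.5]
mm [-94.   -1.7  75.1] rot [-0.0019  0.0051  0.0025]
[[407.58054667 223.97435595]]
[[261.29692802 166.8067292 ]]
```

View pics/a.png

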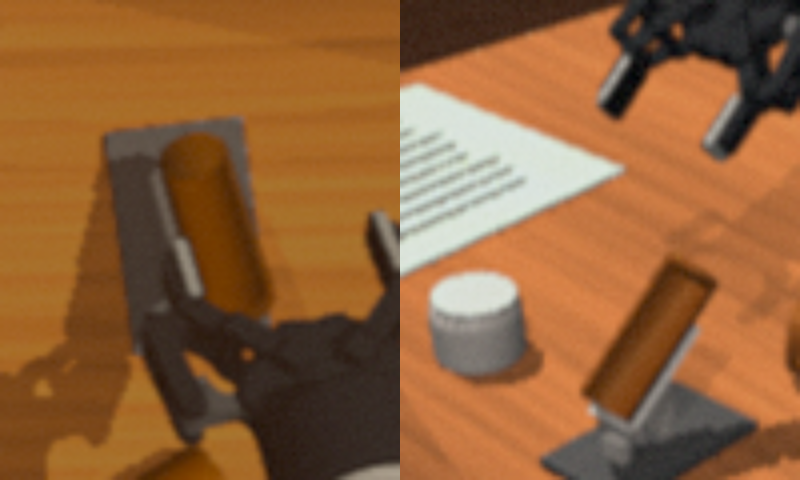

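Both fingertips project where predicted (scene centre 266,162; top about 410,227), straddling the tumbler's line. Now I descend.

```bash
python3 -m pendant '[[[1,-14,0,11,0,0.002,0],[1,-28,-1,22,-0.001,0.005,0.002],[1,-42,-1,33,-0.002,0.005,0.002],[1,-55,-2,44,-0.002,0.005,0.002],[1,-55,-2,44,-0.002,0.005,0.002]]]'; python3 - <<'E'
from h import *
delta(CL-.135*D,orient(AZ,PT))
E
```

```text
time_s: 2.18
eef_pos: [0.3837, -0.1983, 0.2507]
eef_rot: [-0.024, 0.898, 0.046, 0.437]
wrist_force: [-0.5, 0.4, 0.5]
opening: 0.996
grasp_force: 0.0
t 2.18 q [-1.01  0.    2.31  1.27  0.84 -0.46] pos [ 0.3837 -0.1983  0.2507] F [-0.5  0.4  0.5]
mm [-36.6  -0.1  30.3] rot [ 0.0003  0.0024 -0.0044]
```

```bash
python3 -m pendant '[[[1,-9,0,7.5,0,0.002,-0.002],[1,-18,0,15,0,0.002,-0.004],[1,-27,0,23,0,0.002,-0.004],[1,-36.5,0,30,0,0.002,-0.004],[1,-36.5,0,30,0,0.002,-0.004]]]'; python3 - <<'E'
from h import *
delta(CL-.135*D,orient(AZ,PT))
import cv2
ims=[]
for c,x,y in(("top",340,170),("scene",200,130)):
    im=ctrl.camera(c)[y:y+120,x:x+100,::-1];ims.append(cv2.resize(im,(400,480)))
cv2.imwrite("pics/b.png",np.hstack(ims))
E
```

```text
time_s: 2.6
eef_pos: [0.3856, -0.1987, 0.2052]
eef_rot: [-0.023, 0.897, 0.049, 0.439]
wrist_force: [-0.4, 0.3, 0.5]
opening: 1.001
grasp_force: 0.0
t 2.6 q [-1.01  0.15  2.31  1.4   0.8  -0.66] pos [ 0.3856 -0.1987  0.2052] F [-0.4  0.3  0.5]
mm [-2.  -0.8  0.8] rot [ 0.0013 -0.0017  0.0015]
```

View pics/b.png

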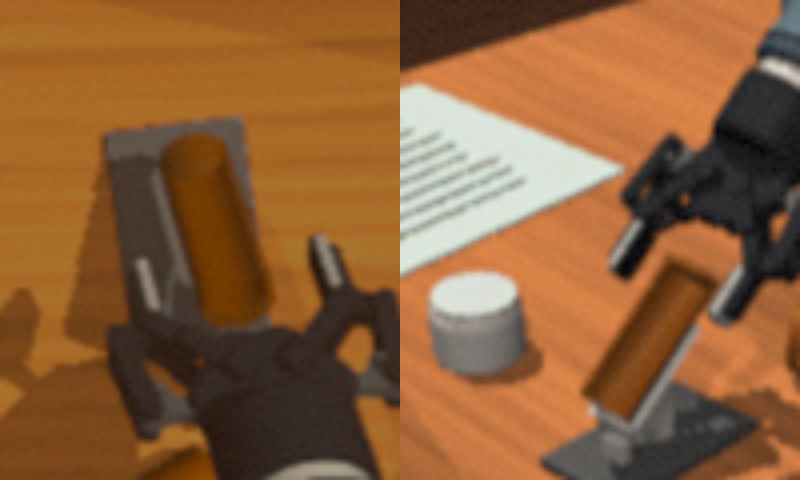

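The gripper sits about 4 mm too far to −y relative to the tumbler, with the gap narrower on the +y side in both views (top gaps about 37 and 56 px in the crop). I'll correct that and close.

```bash
python3 -m pendant '[[[1,-1,-4,0.5,0,0,0],[1,-1,-4,0.5,0,0,0],[0.6,-1,-4,0.5,0,0,0],[0.5,-1,-4,0.5,0,0,0],[0.5,-1,-4,0.5,0,0,0]]]';  python3 -m pendant '[[[0.35,0,0,0,0,0,0],[0.3,0,0,0,0,0,0],[0.2,0,0,0,0,0,0],[0.2,0,0,0,0,0,0],[0.2,0,0,0,0,0,0]]]'
```

```text
time_s: 3.12
eef_pos: [0.3853, -0.1942, 0.2051]
eef_rot: [-0.022, 0.897, 0.05, 0.439]
wrist_force: [-0.2, -0.8, -0.3]
opening: 0.605
grasp_force: 0.0
time_s: 3.53
eef_pos: [0.3857, -0.1963, 0.206]
eef_rot: [-0.02, 0.897, 0.049, 0.44]
wrist_force: [-8.0, -5.7, 8.4]
opening: 0.461
grasp_force: 58.6
```

```bash
python3 -m pendant '[[[0.2,6,0,-5,0,0,0],[0.2,20,0,-16,0,0,0],[0.2,38,0,-30,0,0,0],[0.2,58,0,-45,0,0,0],[0.2,79,0,-62,0,0,0]]]'; python3 - <<'E'
from h import *
# upside down over post at z+.. , azimuth ~ keep, tool down
delta([.385,-.05,.42],orient(AZ,np.pi/2))
delta([.55,.157,.265+.13],orient(AZ,np.pi/2))
E
```

```text
time_s: 3.95
eef_pos: [0.3843, -0.1933, 0.3054]
eef_rot: [-0.023, 0.897, 0.049, 0.438]
wrist_force: [1.6, -0.0, -1.4]
opening: 0.459
grasp_force: 60.5
t 3.95 q [-1.   -0.15  2.3   1.14  0.89 -0.26] pos [ 0.3843 -0.1933  0.3054] F [ 1.6 -0.  -1.4]
mm [ 100.5 -142.2  -57.9] rot [ 0.0012 -0.9085  0.0015]
t 3.95 q [-1.   -0.15  2.3   1.14  0.89 -0.26] pos [ 0.3843 -0.1933  0.3054] F [ 1.6 -0.  -1.4]
mm [ 195.7 -330.1  104.3] rot [ 0.0012 -0.9085  0.0015]
```

```bash
python3 -m pendant '[[[0.2,12,-14,-20,0,-0.08,0],[0.2,24,-30,-35,0,-0.18,0],[0.2,36,-47,-45,0,-0.28,0],[0.2,48,-64,-50,0,-0.38,0],[0.2,59,-80,-54,0,-0.48,0]]]'; python3 - <<'E'
from h import *
delta([.45,0.02,.42],orient(AZ,np.pi/2))
E
```

```text
time_s: 4.37
eef_pos: [0.369, -0.114, 0.3861]
eef_rot: [-0.008, 0.976, 0.052, 0.212]
wrist_force: [0.8, 0.7, -1.9]
opening: 0.462
grasp_force: 60.5
t 4.37 q [-0.73 -0.41  2.2   0.35  1.07  0.6 ] pos [ 0.369  -0.114   0.3861] F [ 0.8  0.7 -1.9]
mm [ 100.6 -124.5    7.6] rot [ 7.200e-03 -4.267e-01 -3.000e-04]
```

```bash
python3 -m pendant '[[[0.2,20,-25,2,0.001,-0.085,0],[0.2,40,-50,3,0.003,-0.175,0],[0.2,60,-75,5,0.004,-0.265,0],[0.2,80,-100,6,0.006,-0.35,0],[0.2,100,-124,8,0.007,-0.427,0]]]'; python3 - <<'E'
from h import *
delta([.55,.157,.41],orient(AZ,np.pi/2))
E
```

```text
time_s: 4.78
eef_pos: [0.4501, 0.0209, 0.4191]
eef_rot: [-0.001, 0.998, 0.055, -0.0]
wrist_force: [0.5, -0.2, -1.3]
opening: 0.459
grasp_force: 60.5
t 4.78 q [-0.22 -0.12  1.89  0.    1.38  1.24] pos [0.4501 0.0209 0.4191] F [ 0.5 -0.2 -1.3]
mm [ 114.2 -124.3    9.2] rot [-0.0018  0.0006  0.0028]
```

```bash
python3 -m pendant '[[[0.2,25,-27,0,0,0,0.001],[0.2,51,-55,0,0,0,0.003],[0.2,78,-85,3,-0.002,0,0.003],[0.2,102,-111,6,-0.002,0,0.003],[0.2,114,-124,9,-0.002,0,0.003]]]';python3 -m pendant '[[[0.2,0,0,0,0,0,0],[0.2,0,0,0,0,0,0]]]'; python3 - <<'E'
from h import *
import cv2
o=ctrl.get_obs();M=R.from_quat(o["eef_rot"],scalar_first=True).as_matrix();p=o["eef_pos"];print(p,M[:,2].round(4),o["q"].round(2))
def c(im,x,y):
    r=cv2.resize(im[y:y+150,x:x+100],(400,600),interpolation=cv2.INTER_CUBIC)
    for k in range(0,150,10):
        cv2.line(r,(k*4,0),(k*4,4),(0,255,0),1);cv2.line(r,(0,k*4),(4,k*4),(0,255,0),1)
        if k%20==0: cv2.putText(r,str(x+k),(k*4,14),0,.35,(0,255,0));cv2.putText(r,str(y+k),(5,k*4+4),0,.35,(0,255,0))
    return r
t=ctrl.camera("top")[:,:,::-1];s=ctrl.camera("scene")[:,:,::-1]
cv2.imwrite("pics/c.png",np.hstack([c(t,185,150),c(s,300,180)]))
for cc in("scene",): print(proj(cc,[p+.245*M[:,2],p+.135*M[:,2],[.5486,.1572,.125],[.55,.157,.01]]).round(1))
E
```

```text
time_s: 5.2
eef_pos: [0.5508, 0.158, 0.4097]
eef_rot: [-0.001, 0.999, 0.055, 0.002]
wrist_force: [-1.2, -1.2, -0.9]
opening: 0.461
grasp_force: 60.6
time_s: 5.37
eef_pos: [0.5494, 0.1555, 0.4092]
eef_rot: [-0.001, 0.999, 0.054, 0.0]
wrist_force: [-1.2, -0.3, -1.3]
opening: 0.458
grasp_force: 60.6
[0.54938151 0.15548673 0.40922569] [ 6.0e-04  1.2e-03 -1.0e+00] [0.07 0.17 1.61 0.   1.36 1.53]
[[354.5 247.2]
 [357.8 200.9]
 [354.2 262.4]
 [350.7 303. ]]
```

View pics/c.png

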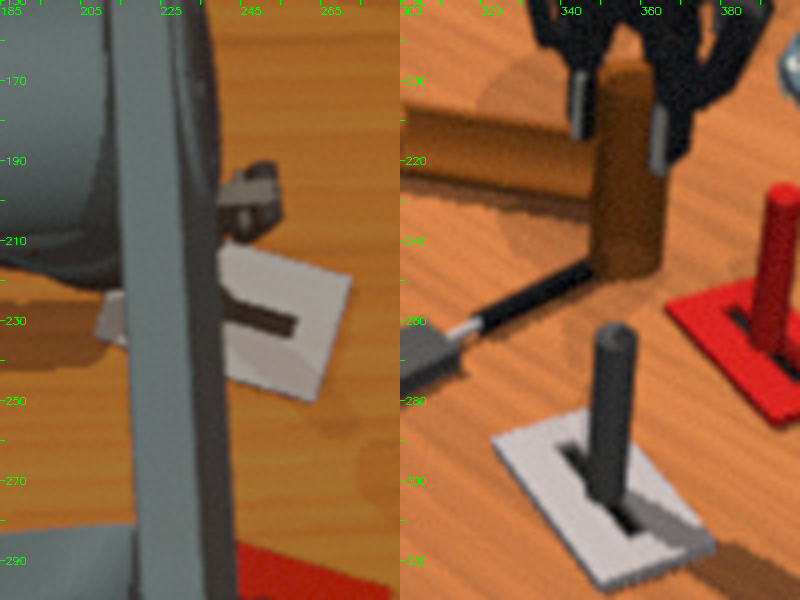

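The scene view shows the tumbler held vertical, with its rim centre near (356.7,245) and the post top at (354,263). The rim is about 3.5 mm too far right (−x,+y side), most likely because the tumbler sits about 6 mm off-centre along tool x. I'll shift +x, lower to just above the post, and look again.

```bash
python3 -m pendant '[[[0.2,3,-0.5,7,0,0,0],[0.2,6,-1,14,0,0,0],[0.2,6,-1,21,0,0,0],[0.2,6,-1,27,0,0,0],[0.2,6,-1,30,0,0,0]]]';python3 -m pendant '[[[0.2,0,0,0,0,0,0],[0.2,0,0,0,0,0,0]]]'; python3 - <<'E'
from h import *
import cv2
o=ctrl.get_obs();M=R.from_quat(o["eef_rot"],scalar_first=True).as_matrix();p=o["eef_pos"];print(p,M[:,2].round(4))
s=ctrl.camera("scene")[:,:,::-1];x,y=320,195
r=cv2.resize(s[y:y+75,x:x+75],(600,600),interpolation=cv2.INTER_CUBIC)
for k in range(0,75,5):
    cv2.line(r,(k*8,0),(k*8,6),(0,255,0),1);cv2.line(r,(0,k*8),(6,k*8),(0,255,0),1)
cv2.imwrite("pics/d.png",r)
print(proj("scene",[p+.245*M[:,2],p+.135*M[:,2]]).round(1))
E
```

```text
time_s: 5.88
eef_pos: [0.5551, 0.156, 0.3788]
eef_rot: [-0.001, 0.999, 0.053, 0.001]
wrist_force: [0.9, 0.3, -1.5]
opening: 0.455
grasp_force: 60.6
time_s: 6.05
eef_pos: [0.5554, 0.1563, 0.3801]
eef_rot: [-0.001, 0.999, 0.053, 0.001]
wrist_force: [0.1, 1.0, -1.4]
opening: 0.46
grasp_force: 60.6
[0.555417   0.15630557 0.38007612] [ 0.0025  0.0016 -1.    ]
[[351.9 259.9]
 [355.1 215.1]]
```

View pics/d.png

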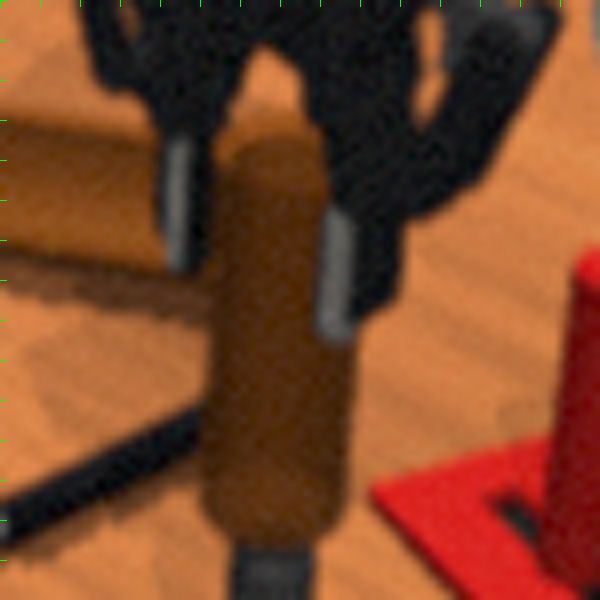

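Rim and post axes now line up laterally (crop columns 274 and 275). I'll nudge slightly towards the camera and feel downwards.

```bash
python3 -m pendant '[[[0.2,1,-1,2,0,0,0],[0.2,1,-1,4,0,0,0],[0.2,1,-1,6,0,0,0],[0.2,1,-1,7,0,0,0],[0.2,1,-1,8,0,0,0]]]';python3 -m pendant '[[[0.2,0,0,1,0,0,0],[0.2,0,0,2,0,0,0],[0.2,0,0,3,0,0,0],[0.2,0,0,4,0,0,0],[0.2,0,0,5,0,0,0]]]'
```

```text
time_s: 6.52
eef_pos: [0.5563, 0.1576, 0.3722]
eef_rot: [-0.001, 0.999, 0.054, 0.001]
wrist_force: [-0.7, -0.6, -0.5]
opening: 0.46
grasp_force: 60.7
time_s: 6.93
eef_pos: [0.5564, 0.1575, 0.3673]
eef_rot: [-0.001, 0.999, 0.053, 0.002]
wrist_force: [-0.3, 0.1, -1.2]
opening: 0.458
grasp_force: 60.7
```

```bash
python3 -m pendant '[[[0.2,0,0,1,0,0,0],[0.2,0,0,2,0,0,0],[0.2,0,0,3,0,0,0],[0.2,0,0,4,0,0,0],[0.2,0,0,5,0,0,0]]]'
```

```text
time_s: 7.35
eef_pos: [0.5564, 0.1575, 0.3623]
eef_rot: [-0.001, 0.999, 0.053, 0.002]
wrist_force: [-0.4, 0.6, -0.5]
opening: 0.459
grasp_force: 60.7
```

```bash
python3 -m pendant '[[[0.2,0,0,2,0,0,0],[0.2,0,0,4,0,0,0],[0.2,0,0,6,0,0,0],[0.2,0,0,8,0,0,0],[0.2,0,0,10,0,0,0]]]'; python3 -m pendant '[[[0.2,0,0,2,0,0,0],[0.2,0,0,4,0,0,0],[0.2,0,0,6,0,0,0],[0.2,0,0,8,0,0,0],[0.2,0,0,8,0,0,0]]]'
```

```text
time_s: 7.77
eef_pos: [0.5564, 0.1576, 0.3521]
eef_rot: [-0.001, 0.999, 0.054, 0.002]
wrist_force: [0.3, 0.2, -1.9]
opening: 0.46
grasp_force: 60.7
time_s: 8.18
eef_pos: [0.5564, 0.1575, 0.3438]
eef_rot: [-0.001, 0.999, 0.053, 0.001]
wrist_force: [-0.3, -0.9, -1.0]
opening: 0.457
grasp_force: 60.7
```

It has entered freely. I'll feel for the centre with small sideways probes.

```bash
python3 -m pendant '[[[0.2,1,0,0,0,0,0],[0.2,2,0,0,0,0,0],[0.2,2.5,0,0,0,0,0],[0.2,2.5,0,0,0,0,0]]]' | grep -E "pos|wrist"; python3 -m pendant '[[[0.2,-2,0,0,0,0,0],[0.2,-3.5,0,0,0,0,0],[0.2,-5,0,0,0,0,0],[0.2,-5,0,0,0,0,0]]]'| grep -E "pos|wrist"; python3 -m pendant '[[[0.2,2,0,0,0,0,0],[0.2,2.5,1,0,0,0,0],[0.2,2.5,2,0,0,0,0],[0.2,2.5,2.5,0,0,0,0],[0.2,2.5,2.5,0,0,0,0]]]'| grep -E "pos|wrist"; python3 -m pendant '[[[0.2,0,-2,0,0,0,0],[0.2,0,-3.5,0,0,0,0],[0.2,0,-5,0,0,0,0],[0.2,0,-5,0,0,0,0]]]'| grep -E "pos|wrist"
```

```text
eef_pos: [0.5586, 0.1578, 0.344]
wrist_force: [-4.8, -1.4, -0.9]
eef_pos: [0.554, 0.1573, 0.3447]
wrist_force: [-0.6, 0.4, -1.1]
eef_pos: [0.5569, 0.1549, 0.3443]
wrist_force: [-0.3, 1.0, -0.8]
eef_pos: [0.5561, 0.1603, 0.3443]
wrist_force: [-1.3, -0.5, -0.7]
```

```bash
python3 -m pendant '[[[0.2,-2,2.5,0,0,0,0],[0.2,-2,2.5,3,0,0,0],[0.2,-2,2.5,7,0,0,0],[0.2,-2,2.5,11,0,0,0],[0.2,-2,2.5,15,0,0,0]]]' | grep -E "pos|wrist"; python3 -m pendant '[[[0.2,0,0,4,0,0,0],[0.2,0,0,8,0,0,0],[0.2,0,0,12,0,0,0],[0.2,0,0,16,0,0,0],[0.2,0,0,20,0,0,0]]]' | grep -E "pos|wrist"
```

```text
eef_pos: [0.5545, 0.1573, 0.3287]
wrist_force: [0.3, 0.1, -1.6]
eef_pos: [0.5546, 0.1574, 0.3089]
wrist_force: [0.5, -0.1, -1.3]
```

```bash
python3 -m pendant '[[[0.2,0,0,4,0,0,0],[0.2,0,0,8,0,0,0],[0.2,0,0,12,0,0,0],[0.2,0,0,16,0,0,0],[0.2,0,0,18,0,0,0]]]' | grep -E "pos|wrist"
```

```text
eef_pos: [0.5545, 0.1574, 0.2906]
wrist_force: [-0.1, 0.2, -0.1]
```

```bash
python3 -m pendant '[[[0.2,0,0,3,0,0,0],[0.2,0,0,6,0,0,0],[0.2,0,0,9,0,0,0],[0.2,0,0,12,0,0,0],[0.2,0,0,14,0,0,0]]]' | grep -E "pos|wrist"; python3 -m pendant '[[[0.2,0,0,1,0,0,0],[0.2,0,0,2,0,0,0],[0.2,0,0,3,0,0,0],[0.2,0,0,4,0,0,0],[0.2,0,0,5,0,0,0]]]' | grep -E "pos|wrist"
```

```text
eef_pos: [0.5546, 0.1575, 0.277]
wrist_force: [0.8, -0.0, -1.9]
eef_pos: [0.5548, 0.1575, 0.2724]
wrist_force: [0.2, -0.3, -1.3]
```

```bash
python3 -m pendant '[[[0.2,0,0,1,0,0,0],[0.2,0,0,2,0,0,0],[0.2,0,0,3,0,0,0]]]' | grep -E "pos|wrist"
```

```text
eef_pos: [0.5547, 0.1575, 0.2693]
wrist_force: [0.7, -0.5, -1.3]
```

```bash
for i in 1 2; do python3 -m pendant '[[[0.2,0,0,0.7,0,0,0],[0.2,0,0,1.4,0,0,0],[0.2,0,0,2,0,0,0]]]' | grep -E "pos|wrist"; done
```

```text
eef_pos: [0.5547, 0.1575, 0.2673]
wrist_force: [0.6, -0.2, -1.2]
eef_pos: [0.5547, 0.1575, 0.2653]
wrist_force: [-0.3, -0.1, -0.2]
```

```bash
python3 -m pendant '[[[0.2,0,0,0.5,0,0,0],[0.2,0,0,1,0,0,0],[0.2,0,0,1,0,0,0]]]' | grep -E "pos|wrist"
```

```text
eef_pos: [0.5547, 0.1575, 0.2642]
wrist_force: [0.4, -0.5, -1.8]
```

```bash
python3 -m pendant '[[[0.2,0,0,0.5,0,0,0],[0.2,0,0,1,0,0,0],[0.2,0,0,1,0,0,0]]]' | grep -E "pos|wrist"
```

```text
eef_pos: [0.5547, 0.1575, 0.2633]
wrist_force: [-0.6, -0.1, -1.3]
```

```bash
python3 -m pendant '[[[0.2,0,0,0.5,0,0,0],[0.2,0,0,1,0,0,0],[0.2,0,0,1.5,0,0,0],[0.2,0,0,1.5,0,0,0]]]' | grep -E "pos|wrist"
```

```text
eef_pos: [0.5548, 0.1575, 0.2623]
wrist_force: [-1.4, -0.5, 1.8]
```

```bash
python3 -m pendant '[[[0.2,0,0,0.5,0,0,0],[0.2,0,0,1,0,0,0],[0.2,0,0,1.5,0,0,0],[0.2,0,0,1.5,0,0,0]]]' | grep -E "pos|wrist"
```

```text
eef_pos: [0.5549, 0.1576, 0.2622]
wrist_force: [-7.2, -0.7, 14.2]
```

Contact at TCP z ≈ 0.262, against 0.265 expected. I'll ease the preload and check before releasing.

```bash
python3 -m pendant '[[[0.2,0,0,-0.6,0,0,0],[0.2,0,0,-1.2,0,0,0],[0.2,0,0,-1.2,0,0,0]]]' | grep -E "pos|wrist"; python3 - <<'E'
from h import *
import cv2
s=ctrl.camera("scene")[:,:,::-1];x,y=315,235
cv2.imwrite("pics/e.png",cv2.resize(s[y:y+90,x:x+90],(600,600),interpolation=cv2.INTER_CUBIC))
E
```

```text
eef_pos: [0.5548, 0.1575, 0.2622]
wrist_force: [-3.2, -1.2, 7.4]
```

View pics/e.png

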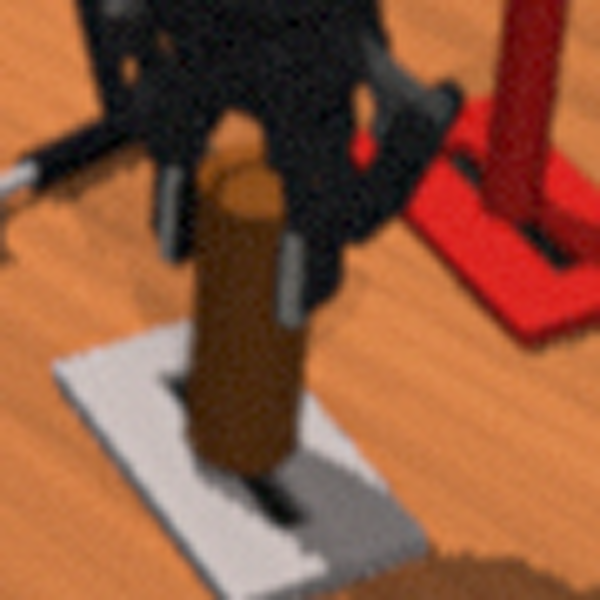

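Seated: the rim is clear of the plate (crop row about 470) and the post top shows through the closed end. I'll ease a little more and open.

```bash
python3 -m pendant '[[[0.2,0,0,-0.7,0,0,0],[0.2,0,0,-0.7,0,0,0],[0.5,0,0,-0.7,0,0,0],[0.55,0,0,-0.7,0,0,0],[0.6,0,0,-0.7,0,0,0]]]'; python3 -m pendant '[[[0.7,0,0,0,0,0,0],[0.85,0,0,0,0,0,0],[1,0,0,0,0,0,0],[1,0,0,0,0,0,0],[1,0,0,0,0,0,0]]]'
```

```text
time_s: 14.32
eef_pos: [0.5548, 0.1575, 0.262]
eef_rot: [-0.001, 0.999, 0.053, 0.002]
wrist_force: [0.1, -0.0, 0.1]
opening: 0.601
grasp_force: 0.0
time_s: 14.73
eef_pos: [0.5548, 0.1575, 0.2623]
eef_rot: [-0.001, 0.999, 0.053, 0.002]
wrist_force: [0.6, -0.2, 0.0]
opening: 1.0
grasp_force: 0.0
```

```bash
python3 -m pendant '[[[1,0,0,-8,0,0,0],[1,0,0,-20,0,0,0],[1,0,0,-40,0,0,0],[1,0,0,-65,0,0,0],[1,0,0,-90,0,0,0]]]'; python3 -m pendant '[[[1,0,0,-30,0,0,0],[1,0,0,-50,0,0,0],[1,0,0,-50,0,0,0],[1,0,0,-50,0,0,0]]]'|head -2; python3 - <<'E'
from h import *
import cv2
s=ctrl.camera("scene")[:,:,::-1];x,y=225,185
cv2.imwrite("pics/f.png",cv2.resize(s[y:y+150,x:x+200],(800,600),interpolation=cv2.INTER_CUBIC))
E
```

```text
time_s: 15.15
eef_pos: [0.5543, 0.1573, 0.3542]
eef_rot: [-0.001, 0.999, 0.053, 0.002]
wrist_force: [-0.7, -0.5, 0.1]
opening: 0.999
grasp_force: 0.0
time_s: 15.48
eef_pos: [0.5546, 0.1573, 0.4051]
```

View pics/f.png

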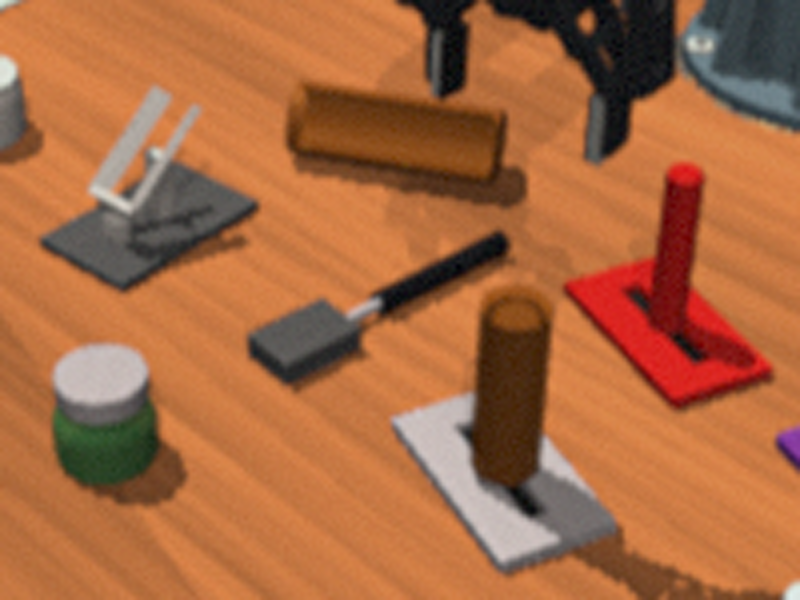

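The tumbler stands upright on the post (crop 512,390). The gripper is well clear of it, and the jar and paddle are where they were.

```bash
python3 -c "
from bench import ctrl
print(ctrl.hand_in())"
```

```text
the job is handed in; nothing more can be done
None
```

The tumbler is upside down and seated on the rack's post with its rim clear of the plate; I let go only after feeling it rest there, and handed the job in at about 15.5 s.

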